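# Hang the cap key on the free peg

### The arm

A 6-joint arm with a two-finger parallel gripper is mounted at the origin on the work surface. World frame = base frame: x ahead of the robot, y to its left, z up, the work surface at z = 0. Lengths are in mm, angles in rad, forces in N, time in s.
With the tool pointing down it reaches from about 250 to 725 mm from the base axis. Payload 4 kg.
Tool frame: the origin (TCP) lies midway between the tips of the shut fingers; the grasp point (between the pads) lies 19 mm behind it; z points along the fingers, y is the direction in which the jaws open and shut (so a half turn about z gives the same grasp; the last joint's range is limited). The gripper opens to 85 mm and grips with 20 to 120 N. Pads are 22 mm wide; open, the fingers measure 114 mm over their backs; the gripper's body (76 mm by 85 mm) begins 54 mm behind the grasp point. The pads swing forward as they close: fully open they stand 13 mm farther back than shut.
Start: joints at [1.319, 0.241, 0.005, 1.335, 0, 1.571], TCP at [124.572, 484.233, 231.306] pointing down, gripper open.
Joint ranges: [-2.72, 2.72], [-1.05, 1.87], [-1.09, 1.28], [-1.99, 2.15], [-1.42, 1.44], [-3.14, 3.14]. Speed limits (rad/s): [2.79, 2.79, 3.14, 3.14, 3.14, 3.14].

### API

Orientations are given as a rotation vector (axis times angle).
In Python, from bench import manip, vision, workorder gives the robot as it stands.
- The arm moves only by the tool drive_tool, never from a script. Its argument "moves" is a list of rows, each a list of 3 entries, a list of its own where there are three numbers: the shift along the world's x, y, z in mm, then the turn, a rotation vector about the world's x, y, z in rad, then the finger opening in mm, from 0 to 85.4. In form: [[[dx, dy, dz], [ax, ay, az], grip], ...]. A call has 1 to 20 rows; each row shifts and turns the commanded pose from where the row before left it; what a row does not reach is not made up. A row lasts 1/12 s, in which the tool goes at most 41.7 mm and 7.16 degrees, less where a joint would pass 70% of its speed; a pose out of reach is approached as far as the arm can. A call is refused whole if a number of a shift passes 41.7 or a number of a turn 0.125, either way. A call with a gripper value outside its range is refused whole. The fingers move at their own pace and stop on an object; the grip force is fixed at half the most. Time passes only in rows, so rows that do not move let the fingers close. It gives the time, the measured TCP pose, the force and the opening at its end, in the units of the state.
- manip.read_state(): the state, without advancing time (a new reading comes with each control period).
- vision.camera(name): name is "side" or "top" or "wrist"; returns a dict with "image" (420x560x3 uint8, blue, green, red), "fx", "fy", "cx", "cy" (pixels), "cam_to_world" (4x4, takes a point from camera to world coordinates). Camera axes: x right, y down, z forward; pixel columns grow to the right and rows downward; lengths in mm; the calibration is good to about 2 mm. A picture is of the moment at which its call begins. There is no depth.
- workorder.job_done(): hands the job in, once; it reports no verdict.
The state is a dict: "t": time; "q": joint angles; "dq": joint speeds; "effort": joint torques, N m; "tcp_pos": TCP position; "tool_rot": TCP orientation; "ft_force": force on the tool from outside, world axes, zero at the start; "moment": the same for the moment, N m; "grip_width": opening from 0.0 (shut) to 1.0 (fully open).
Only numpy, scipy, OpenCV 4.12 (cv2) and the standard library are available. Lean on these libraries where they do the work, as an engineer would, in place of code of your own. Each camera call takes 0.05 s, during which the arm holds its last target.

### The job

The flat metal bottle-cap key has been pushed under the low bottle stand so that only its eye sticks out. Draw it out by the eye, lay it flat on the open bench clear of the stand and let go of it; then take it again by its handle and hang it by its eye on the one empty peg of the peg rail, pushed home close to the rail with the jaw hanging down. Do not shift the bottle and the jar on the stand or the two tools already hanging.

Things in the scene. Friction and masses are not known exactly. Their poses are not given: they have to be found in the camera images.
- riser: Low steel bottle stand, fixed: a top plate 200 mm (its x) by 170 mm (its y), top at 45 mm, underside at 35 mm, standing on two side walls along its x edges; open at its front (its -x edge, 100 mm from the origin) and back. Origin: middle of its footprint at bench level.
- key: Flat alloy bottle-cap key, 8 mm thick, about 110 g, 192 mm along its x: square head 38 x 38 mm with a 21 mm hole (eye) centred at x = -85 mm; handle 18 mm wide, x = -66 to +49 mm; two-pronged jaw 52 mm wide to x = +88 mm. Origin: handle middle, underside; z is the plate's normal. Starts flat on the bench, only the head out of the stand's front, eye centre about 26 mm ahead of its edge.
- key_eye (a point): Centre of the key's eye, mid thickness (axes as the key).
- key_grip (a point): Middle of the key's handle, 85 mm from the eye, mid thickness: close to its centre of mass.
- key_jaw (a point): Middle of the key's jaw, between its prongs, 161 mm from the eye.
- rack: Fixed wooden peg rail: board 250 (its y) x 56 mm high, centre 260 mm up, front face at its x = 0 looking to -x. Three steel pegs, 8 mm thick, 60 mm long, 66 mm apart, rise at 40 degrees above level towards -x. Four thinner rods (6 x 72 mm, parallel) part them into bays 60 mm wide: fingers around the 38 mm head do not fit. Origin: on the bench below the middle of the face.
- peg1_root (a point): Middle of the root, at the board's front face, 260 mm up, of peg 1 (left, rack +y seen from the robot), axes as the rack.
- peg1_tip (a point): Middle of the rounded tip, 60 mm along the axis from the root, of peg 1 (left, rack +y seen from the robot), axes as the rack.
- peg2_root (a point): Middle of the root, at the board's front face, 260 mm up, of peg 2 (middle seen from the robot), axes as the rack.
- peg2_tip (a point): Middle of the rounded tip, 60 mm along the axis from the root, of peg 2 (middle seen from the robot), axes as the rack.
- peg3_root (a point): Middle of the root, at the board's front face, 260 mm up, of peg 3 (right, rack -y seen from the robot), axes as the rack.
- peg3_tip (a point): Middle of the rounded tip, 60 mm along the axis from the root, of peg 3 (right, rack -y seen from the robot), axes as the rack.
- scraper: Flat alloy scraper 167 mm long, hanging by its square eye head on one of the pegs, 8 mm thick, blade 34 mm wide. Origin: at the lower end, z up.
- scraper_eye (a point): Centre of the scraper's eye.
- puller: Flat alloy hook tool 158 mm long, hanging by its square eye head on another of the pegs, 8 mm thick. Origin: at the lower end, z up.
- puller_eye (a point): Centre of the hook tool's eye.
- bottle: Glass bottle with blue cap, 72 mm across and 150 mm tall, standing on the bottle stand. Origin: middle of its underside.
- jar: Glass jar with blue cap, 60 mm across and 85 mm tall, standing on the bottle stand. Origin: middle of its underside.

How it is judged:
By the outcome, as a careful person would: the job done as asked, in the order asked, and still so for the second after the job is handed in, with the robot touching nothing.
It also fails if it takes over 56 s, if anything falls off the work surface, if the arm or the gripper's body presses on something with over 40 N, if the wrist force passes 120 N, or if a joint passes its speed limit or range.

## Working session

There is one attempt and no reset: what is moved stays moved. The work goes in short steps, Python scripts to look and compute and a tool call to move; the robot and the scene stay as the last step left them, time stands still between calls to the robot, and variables do not carry over. Pictures are saved under pics/ and viewed, and the job is handed in when it is done.

Besides the shell and the picture viewer there is one more tool, called as name(argument=value, ...), one argument or row to a line, values as JSON. drive_tool: Moves the arm, as the interface text tells. Its arguments: {"type":"object","properties":{"moves":{"type":"array","items":{"type":"array"}}},"required":["moves"]}

```bash
mkdir -p pics; ls; cat > h.py <<'E'
import numpy as np, cv2
from bench import manip, vision, workorder
from scipy.spatial.transform import Rotation as R
def snap(n,f):
    c=vision.camera(n); cv2.imwrite('pics/'+f,c['image']); np.savez('pics/'+f+'.npz',T=c['cam_to_world'],k=[c['fx'],c['fy'],c['cx'],c['cy']],im=c['image']); return c
def load(f):
    return np.load('pics/'+f+'.npz')
def ray(d,u,v):
    fx,fy,cx,cy=d['k']; T=d['T']; r=T[:3,:3]@np.array([(u-cx)/fx,(v-cy)/fy,1]); return T[:3,3],r/np.linalg.norm(r)
def onz(d,u,v,z):
    o,r=ray(d,u,v); return o+r*(z-o[2])/r[2]
def tri(a,b):
    A=np.zeros((3,3));y=np.zeros(3)
    for o,r in (a,b):
        P=np.eye(3)-np.outer(r,r);A+=P;y+=P@o
    x=np.linalg.solve(A,y); return x,[np.linalg.norm((np.eye(3)-np.outer(r,r))@(x-o)) for o,r in (a,b)]
def proj(d,p):
    T=d['T'];fx,fy,cx,cy=d['k'];q=T[:3,:3].T@(np.array(p)-T[:3,3]);return np.round([fx*q[0]/q[2]+cx,fy*q[1]/q[2]+cy],1)
E
python3 - <<'E'
from h import *
np.set_printoptions(precision=3,suppress=True)
for n in ('side','top','wrist'):
    c=snap(n,n+'0.png'); print(n,c['fx'],c['cx'],c['cy']); print(c['cam_to_world'])
print(manip.read_state())
E
```

```text
pics
side 397.85843973532434 284.4525703228454 206.55624328151603
[[   0.933   -0.249    0.26   328.812]
 [  -0.36    -0.625    0.692 -522.972]
 [  -0.01    -0.739   -0.673  744.49 ]
 [   0.       0.       0.       1.   ]]
top 451.58856157179383 278.9520049907056 213.86709874382476
[[  -0.001   -0.997    0.072  447.005]
 [  -1.      -0.      -0.014   65.87 ]
 [   0.014   -0.072   -0.997 1181.955]
 [   0.       0.       0.       1.   ]]
wrist 327.73760454605934 276.855606553302 212.14300731261804
[[  0.249   0.92    0.302  47.553]
 [  0.969  -0.236  -0.079 505.459]
 [ -0.002   0.312  -0.95  373.654]
 [  0.      0.      0.      1.   ]]
{'t': 0.15, 'q': array([ 1.319,  0.241,  0.004,  1.335, -0.   ,  1.571]), 'dq': array([-0.002, -0.002,  0.003, -0.   , -0.   , -0.001]), 'effort': array([  0.   , -37.263,  25.264,   0.012,  -0.   ,   0.   ]), 'tcp_pos': array([124.444, 483.776, 230.625]), 'tool_rot': array([-0.394, -3.117,  0.002]), 'ft_force': array([-0.019,  0.609, -0.112]), 'moment': array([-0.024,  0.031,  0.01 ]), 'grip_width': 1.0040176744620444}
```

View pics/side0.png

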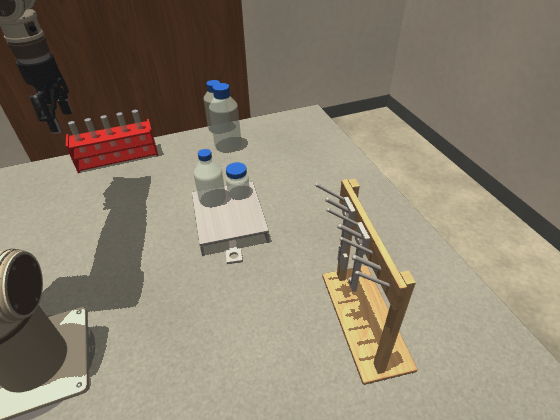

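View pics/top0.png

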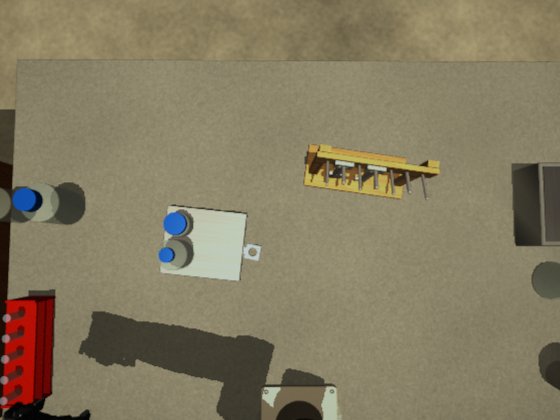

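View pics/wrist0.png

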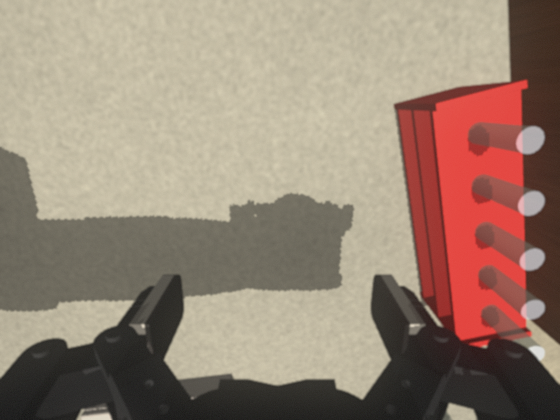

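```bash
python3 - <<'E'
from h import *
t=load('top0.png');s=load('side0.png')
cv2.imwrite('pics/z1.png',cv2.resize(t['im'][135:215,295:450],None,fx=5,fy=5,interpolation=cv2.INTER_CUBIC))
cv2.imwrite('pics/z2.png',cv2.resize(s['im'][170:390,300:430],None,fx=2.7,fy=2.7,interpolation=cv2.INTER_CUBIC)) 
cv2.imwrite('pics/z3.png',cv2.resize(t['im'][195:295,150:270],None,fx=6,fy=6,interpolation=cv2.INTER_CUBIC)) 
cv2.imwrite('pics/z4.png',cv2.resize(s['im'][175:275,180:280],None,fx=6,fy=6,interpolation=cv2.INTER_CUBIC)) 
E
```

```text
(no output)
```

View pics/z1.png

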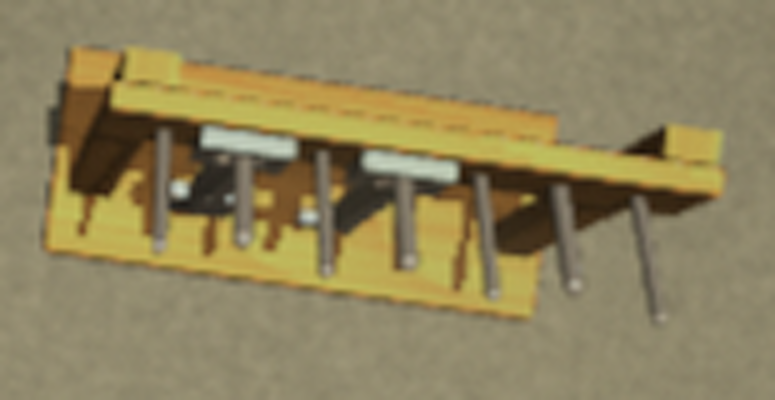

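View pics/z2.png

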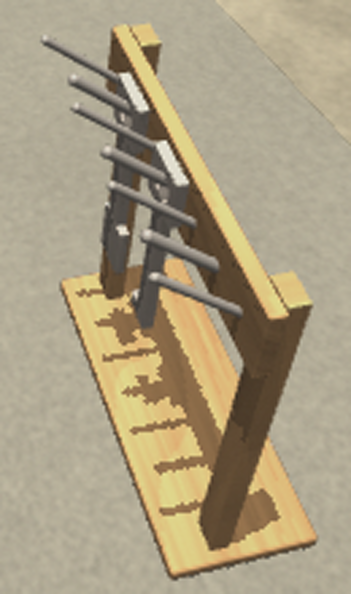

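View pics/z3.png

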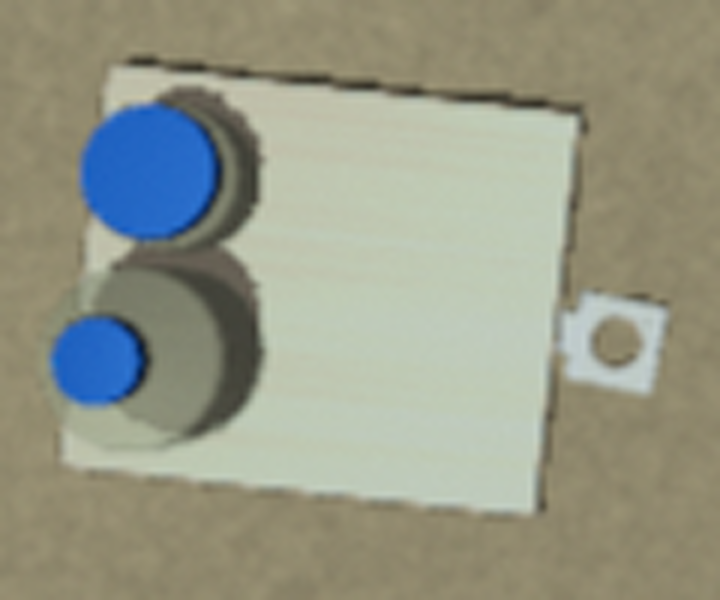

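View pics/z4.png

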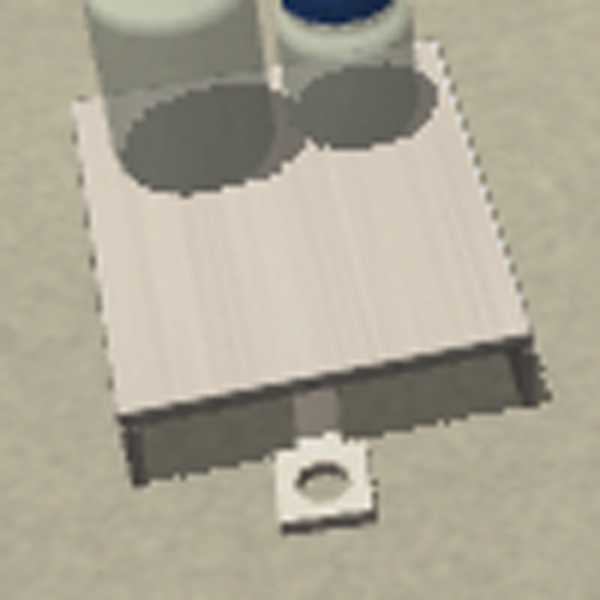

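```bash
python3 - <<'E'
from h import *
np.set_printoptions(precision=2,suppress=True)
t=load('top0.png');s=load('side0.png')
Z=lambda x,y,o,k:((x+.5)/k-.5+o[0],(y+.5)/k-.5+o[1])
z1=lambda x,y:Z(x,y,(295,135),5); z2=lambda x,y:Z(x,y,(300,170),2.7)
z3=lambda x,y:Z(x,y,(150,195),6); z4=lambda x,y:Z(x,y,(180,175),6)
T=[(158,247),(242,240),(326,272),(408,262),(492,294),(575,286),(658,318)]
S=[(45,40),(73,80),(75,108),(106,153),(112,187),(147,237),(153,278)]
tips=[]
for a,b in zip(T,S):
    p,e=tri(ray(t,*z1(*a)),ray(s,*z2(*b)));tips.append(p);print('tip',p,e)
tips=np.array(tips)
print('peg3root',tri(ray(t,*z1(560,186)),ray(s,*z2(216,267))), onz(t,*z1(560,186),260),onz(s,*z2(216,267),260))
d=tips[5]-tips[1];print(d, np.linalg.norm(d[:2]), np.degrees(np.arctan2(d[1],d[0])))
print('eye top',onz(t,*z3(616,341),8),'side',onz(s,*z4(323,476),8))
hc=[(583,292),(667,306),(650,394),(566,380)]
for c in hc: print(onz(t,*z3(*c),8))
print('stand',[onz(t,*z3(*c),45) for c in [(580,117),(537,514),(112,65),(62,465)]])
print('stand side',[onz(s,*z4(*c),45) for c in [(122,413),(528,338),(75,103),(437,45)]])
E
```

```text
tip [569.46 -39.4  306.1 ] [np.float64(0.4889732869122117), np.float64(0.4889732869121655)]
tip [573.43 -73.63 298.39] [np.float64(0.5739246535428795), np.float64(0.5739246535430661)]
tip [ 559.45 -105.09  306.31] [np.float64(0.3023575537079351), np.float64(0.30235755370786144)]
tip [ 564.12 -139.09  298.22] [np.float64(0.09432288128575038), np.float64(0.09432288128538156)]
tip [ 550.91 -170.37  305.5 ] [np.float64(0.2813643896351329), np.float64(0.2813643896351971)]
tip [ 554.84 -205.05  299.15] [np.float64(0.254684088870158), np.float64(0.25468408887004473)]
tip [ 541.26 -235.27  305.98] [np.float64(0.09565231027645134), np.float64(0.0956523102765962)]
peg3root (array([ 600.83, -211.5 ,  260.22]), [np.float64(0.15155124708845155), np.float64(0.15155124708831094)]) [ 601.01 -211.63  260.  ] [ 600.8  -211.33  260.  ]
[ -18.59 -131.42    0.76] 132.72685687347328 -98.0525785477322
eye top [434.48 118.26   8.  ] side [435.64 120.68   8.  ]
[455.59 132.57   8.  ]
[449.53  96.29   8.  ]
[411.7  103.54   8.  ]
[417.76 139.73   8.  ]
stand [array([528.72, 132.03,  45.  ]), array([363.22, 149.2 ,  45.  ]), array([550.61, 328.43,  45.  ]), array([383.82, 346.35,  45.  ])]
stand side [array([365.  , 149.47,  45.  ]), array([528.29, 129.09,  45.  ]), array([385.66, 346.06,  45.  ]), array([551.77, 324.85,  45.  ])]
```

drive_tool(
  moves=[
    [[19.4, -22.8, -4], [0, 0, -0.0928], 65],
    [[19.4, -22.8, -4], [0, 0, -0.0928], 65],
    [[19.4, -22.8, -4], [0, 0, -0.0928], 65],
    [[19.4, -22.8, -4], [0, 0, -0.0928], 65],
    [[19.4, -22.8, -4], [0, 0, -0.0928], 65],
    [[19.4, -22.8, -4], [0, 0, -0.0928], 65],
    [[19.4, -22.8, -4], [0, 0, -0.0928], 65],
    [[19.4, -22.8, -4], [0, 0, -0.0928], 65],
    [[19.4, -22.8, -4], [0, 0, -0.0928], 65],
    [[19.4, -22.8, -4], [0, 0, -0.0928], 65],
    [[19.4, -22.8, -4], [0, 0, -0.0928], 65],
    [[19.4, -22.8, -4], [0, 0, -0.0928], 65],
    [[19.4, -22.8, -4], [0, 0, -0.0928], 65],
    [[19.4, -22.8, -4], [0, 0, -0.0928], 65],
    [[19.4, -22.8, -4], [0, 0, -0.0928], 65],
    [[19.4, -22.8, -4], [0, 0, -0.0928], 65],
    [[0, 0, -20], [0, 0, 0], 65],
    [[0, 0, -20], [0, 0, 0], 65],
    [[0, 0, -20], [0, 0, 0], 65],
    [[0, 0, 0], [0, 0, 0], 65],
  ],
)

```text
t: 1.82
tcp_pos: [431.9, 118.2, 103.6]
tool_rot: [-2.396, -2.027, 0.011]
ft_force: [-1.0, -0.6, 0.1]
grip_width: 0.766
```

```bash
python3 - <<'E'
from h import *
np.set_printoptions(precision=3,suppress=True)
s=manip.read_state();print(s['t'],s['q'],s['tcp_pos'],s['ft_force'],s['grip_width']);print(R.from_rotvec(s['tool_rot']).as_matrix())
snap('wrist','w1.png');snap('side','s1.png')
E
```

```text
1.8167 [ 0.267  0.248 -0.34   0.991  0.     2.005] [431.889 118.204 103.642] [-1.019 -0.562  0.131] 0.7660515097308358
[[ 0.166  0.986 -0.008]
 [ 0.986 -0.166 -0.002]
 [-0.003 -0.007 -1.   ]]
```

View pics/w1.png

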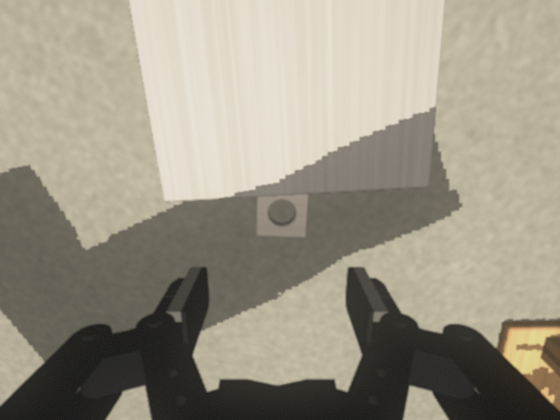

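View pics/s1.png

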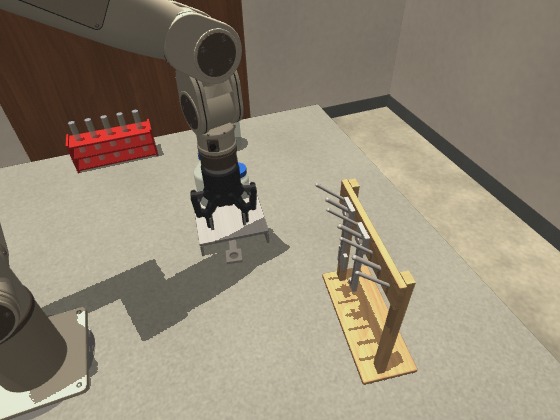

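```bash
python3 - <<'E'
from h import *
np.set_printoptions(precision=3,suppress=True)
s=manip.read_state();print(s['tcp_pos'],s['dq'])
w=load('w1.png')
print('eye',onz(w,282,211,8));
for c in [(257.5,195.5),(308,195),(307,237.5),(257,235)]: print(onz(w,*c,8))
d=load('s1.png');
for p in [s['tcp_pos']]: print(proj(d,p),proj(w,p))
E
```

```text
[434.186 119.194 106.898] [ 0.005 -0.025  0.038  0.004  0.     0.001]
eye [436.256 121.491   8.   ]
[419.989 136.657   8.   ]
[457.618 130.831   8.   ]
[452.138  96.624   8.   ]
[413.687 105.089   8.   ]
[228.8 225.8] [279.9 280.3]
```

drive_tool(
  moves=[
    [[0.5, 0.5, -18], [0, 0, 0], 60],
    [[0, 0, -20], [0, 0, 0], 60],
    [[0, 0, -20], [0, 0, 0], 60],
    [[0, 0, -18], [0, 0, 0], 60],
    [[0, 0, -12], [0, 0, 0], 55],
    [[0, 0, -8], [0, 0, 0], 55],
    [[0, 0, -4], [0, 0, 0], 50],
    [[0, 0, -3], [0, 0, 0], 50],
    [[0, 0, 0], [0, 0, 0], 50],
    [[0, 0, 0], [0, 0, 0], 50],
  ],
)

```text
t: 2.75
tcp_pos: [436.2, 120.2, 5.1]
tool_rot: [2.397, 2.03, 0.002]
ft_force: [0.4, -0.1, 0.3]
grip_width: 0.585
```

```bash
python3 - <<'E'
from h import *
np.set_printoptions(precision=3,suppress=True)
s=manip.read_state();print(s['t'],s['tcp_pos'],s['ft_force'],s['grip_width'])
snap('wrist','w2.png');d=snap('side','s2.png')
cv2.imwrite('pics/s2z.png',cv2.resize(d['image'][170:290,170:290],None,fx=5,fy=5,interpolation=cv2.INTER_CUBIC))
E
```

```text
2.75 [436.199 120.18    5.057] [ 0.366 -0.103  0.266] 0.5850602122299612
```

View pics/w2.png

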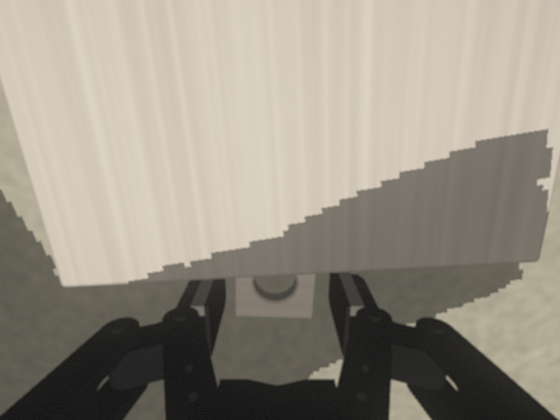

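View pics/s2z.png

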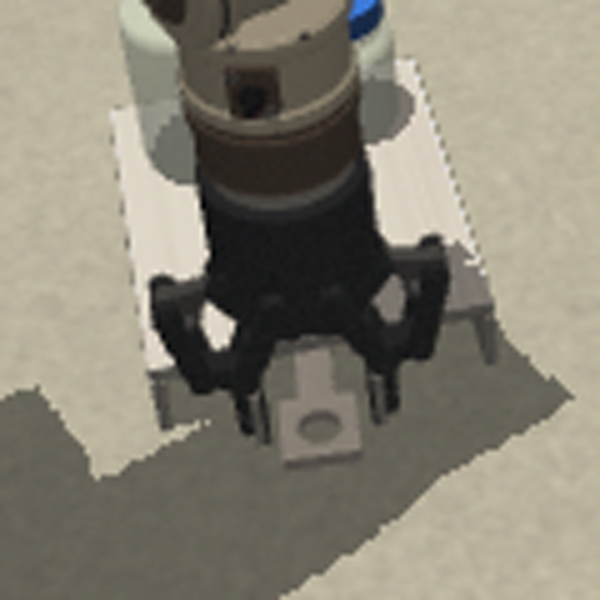

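drive_tool(
  moves=[
    [[-0.8, -4, -2], [0, 0, 0], 50],
    [[0, 0, -1.5], [0, 0, 0], 50],
    [[0, 0, -1], [0, 0, 0], 48],
    [[0, 0, -0.5], [0, 0, 0], 46],
    [[0, 0, 0], [0, 0, 0], 44],
  ],
)

```text
t: 3.27
tcp_pos: [434.5, 115.9, -0.8]
tool_rot: [-2.398, -2.03, 0.0]
ft_force: [-0.4, -0.5, -0.8]
grip_width: 0.515
```

```bash
python3 - <<'E'
from h import *
np.set_printoptions(precision=3,suppress=True)
s=manip.read_state();print(s['t'],s['tcp_pos'],s['ft_force'],s['grip_width'])
snap('wrist','w3.png');d=snap('side','s3.png')
cv2.imwrite('pics/s3z.png',cv2.resize(d['image'][220:280,200:270],None,fx=10,fy=10,interpolation=cv2.INTER_CUBIC))
E
```

```text
3.2667 [434.547 115.867  -0.841] [-0.381 -0.548 -0.811] 0.5146224297285692
```

View pics/s3z.png

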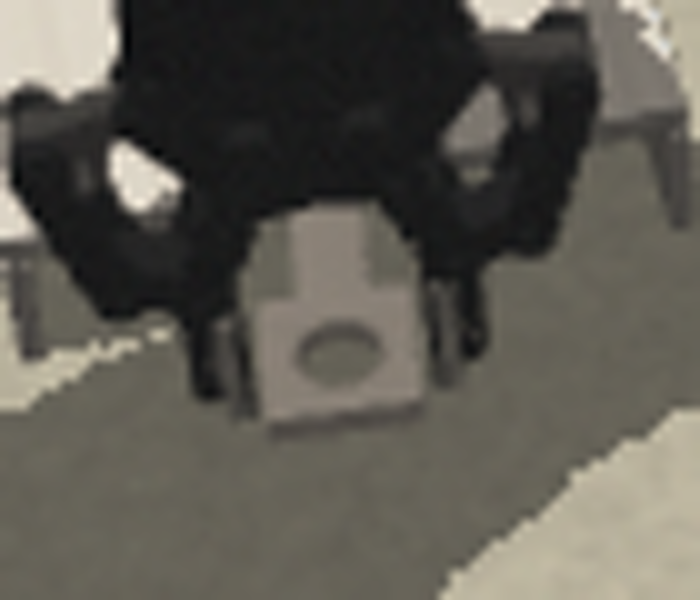

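drive_tool(
  moves=[
    [[0, 0, 0], [0, 0, 0], 36],
    [[0, 0, 0], [0, 0, 0], 30],
    [[0, 0, 0], [0, 0, 0], 25],
    [[0, 0, 0], [0, 0, 0], 20],
    [[0, 0, 0], [0, 0, 0], 20],
  ],
)

```text
t: 3.78
tcp_pos: [435.0, 116.0, -0.2]
tool_rot: [2.397, 2.03, 0.001]
ft_force: [-2.4, -0.2, 5.3]
grip_width: 0.425
```

```bash
python3 - <<'E'
from h import *
np.set_printoptions(precision=3,suppress=True)
s=manip.read_state();print(s['t'],s['tcp_pos'],s['ft_force'],s['grip_width'])
d=snap('side','s4.png')
cv2.imwrite('pics/s4z.png',cv2.resize(d['image'][220:280,200:270],None,fx=10,fy=10,interpolation=cv2.INTER_CUBIC))
E
```

```text
3.7833 [435.007 116.005  -0.239] [-2.353 -0.189  5.305] 0.42486974349559253
```

View pics/s4z.png

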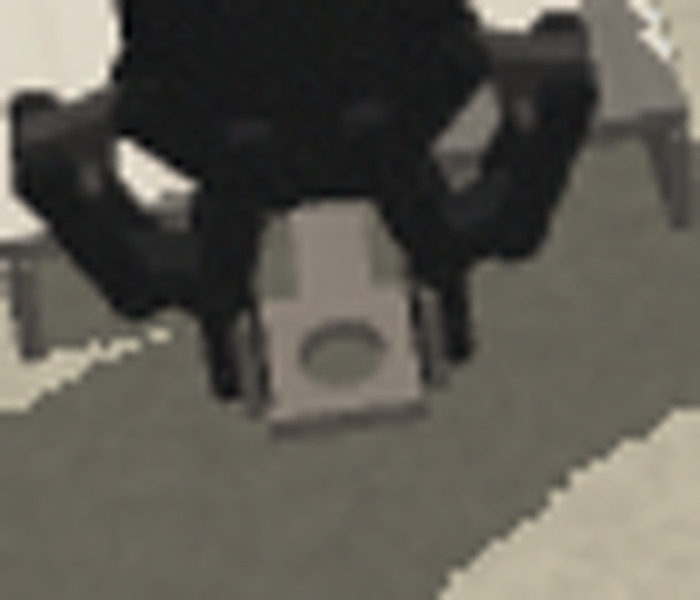

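drive_tool(
  moves=[
    [[-0.8, -5, 0.5], [0, 0, 0], 20],
    [[-1.6, -10, 0.5], [0, 0, 0], 20],
    [[-2.4, -14.4, 0], [0, 0, 0], 20],
    [[-2.4, -14.4, 0], [0, 0, 0], 20],
    [[-2.4, -14.4, 0], [0, 0, 0], 20],
    [[-2.4, -14.4, 0], [0, 0, 0], 20],
    [[-2.4, -14.4, 0], [0, 0, 0], 20],
    [[-2.4, -14.4, 0], [0, 0, 0], 20],
    [[-2.4, -14.4, 0], [0, 0, 0], 20],
    [[-2.4, -14.4, 0], [0, 0, 0], 20],
    [[-2.4, -14.4, 0], [0, 0, 0], 20],
    [[-2.4, -14.4, 0], [0, 0, 0], 20],
    [[-2.4, -14.4, 0], [0, 0, 0], 20],
    [[-2.4, -14.4, 0], [0, 0, 0], 20],
    [[-2.4, -14.4, 0], [0, 0, 0], 20],
    [[-0.8, -5, 0], [0, 0, 0], 20],
    [[0, 0, 0], [0, 0, 0], 20],
    [[0, 0, 0], [0, 0, 0], 20],
  ],
)

```text
t: 5.33
tcp_pos: [399.8, -91.5, 0.1]
tool_rot: [-2.399, -2.028, 0.0]
ft_force: [-0.6, 0.4, -0.3]
grip_width: 0.425
```

```bash
python3 - <<'E'
from h import *
np.set_printoptions(precision=3,suppress=True)
s=manip.read_state();print(s['t'],s['tcp_pos'],s['ft_force'],s['grip_width'])
d=snap('side','s5.png');snap('top','t5.png')
E
```

```text
5.3333 [399.827 -91.492   0.134] [-0.577  0.417 -0.296] 0.42549858388863215
```

View pics/s5.png

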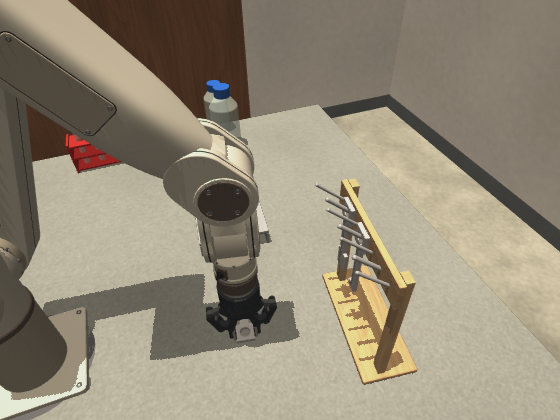

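View pics/t5.png

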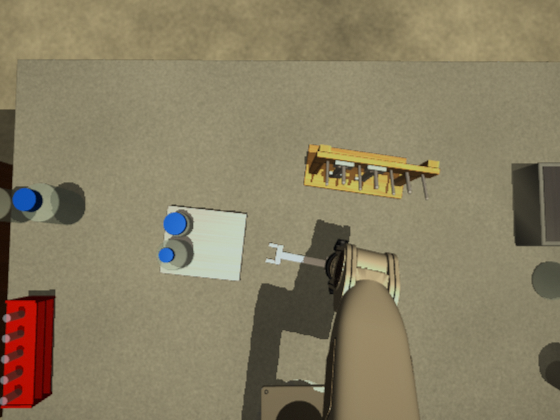

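drive_tool(
  moves=[
    [[0, 0, -0.8], [0, 0, 0], 20],
    [[0, 0, 0], [0, 0, 0], 42],
    [[0, 0, 0], [0, 0, 0], 50],
    [[0, 0, 0], [0, 0, 0], 55],
    [[0, 0, 0], [0, 0, 0], 60],
    [[0, 0, 10], [0, 0, 0], 60],
    [[0, 0, 20], [0, 0, 0], 60],
    [[0, 0, 25], [0, 0, 0], 60],
    [[0, 0, 25], [0, 0, 0], 60],
    [[1, 12, 20], [0, 0, 0], 60],
    [[2, 12, 0], [0, 0, 0], 60],
    [[2, 12, 0], [0, 0, 0], 60],
    [[2, 12, 0], [0, 0, 0], 60],
    [[0, 0, 0], [0, 0, 0], 60],
  ],
)

```text
t: 6.6
tcp_pos: [407.6, -41.8, 99.7]
tool_rot: [-2.395, -2.033, -0.001]
ft_force: [-0.1, 1.1, -0.3]
grip_width: 0.704
```

```bash
python3 - <<'E'
from h import *
np.set_printoptions(precision=3,suppress=True)
s=manip.read_state();print(s['t'],s['tcp_pos'],s['ft_force'],s['grip_width'])
d=snap('side','s6.png');snap('top','t6.png');snap('wrist','w6.png')
cv2.imwrite('pics/s6z.png',cv2.resize(d['image'][220:360,170:310],None,fx=4,fy=4,interpolation=cv2.INTER_CUBIC))
E
```

```text
6.6 [407.57  -41.844  99.705] [-0.075  1.125 -0.304] 0.7038657054459442
```

View pics/s6z.png

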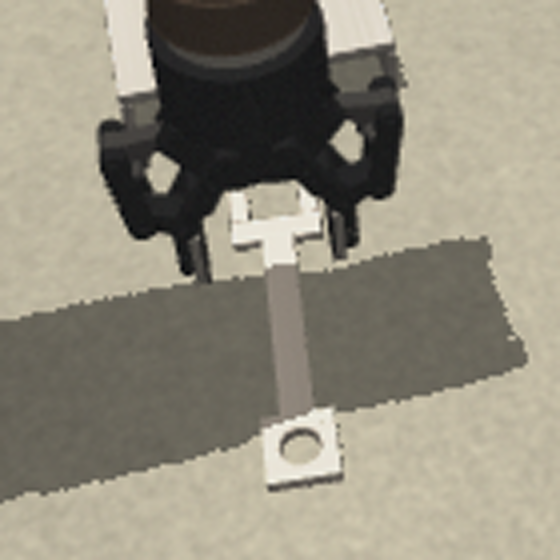

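View pics/w6.png

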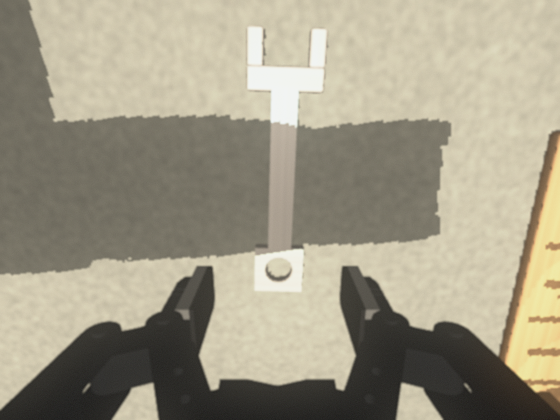

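View pics/t6.png

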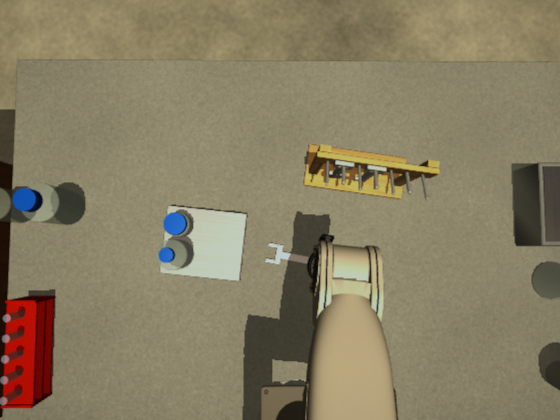

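```bash
python3 - <<'E'
from h import *
np.set_printoptions(precision=2,suppress=True)
s=load('s6.png');w=load('w6.png');t=load('t6.png')
Z=lambda x,y,o,k:((x+.5)/k-.5+o[0],(y+.5)/k-.5+o[1])
e1=onz(s,*Z(303,446,(170,220),4),8);e2=onz(w,279,268,8)
# handle mid near jaw & near head
h=[onz(w,284,100,8),onz(w,280.5,238,8)]
hs=[onz(s,*Z(283,266,(170,220),4),8),onz(s,*Z(294,408,(170,220),4),8)]
print('eye',e1,e2,onz(w,278.5,271,8));
for a,b in (h,hs):
    d=a-b;print(a,b,np.degrees(np.arctan2(d[1],d[0])))
for c in [(248,90),(324,91.5)]:print('bar',onz(w,*c,8))
for e,a in ((e1,hs),(e2,h)):
    d=a[0]-e;d/=np.linalg.norm(d);print('grip',e+85*d, np.degrees(np.arctan2(d[1],d[0])))
print(manip.read_state()['tcp_pos'])
E
```

```text
eye [402.05 -89.46   8.  ] [402.45 -85.17   8.  ] [401.62 -87.76   8.  ]
[426.27  39.55   8.  ] [407.77 -59.8    8.  ] 79.45652780507639
[424.34  22.42   8.  ] [404.08 -66.69   8.  ] 77.18960553538055
bar [403.42  49.77   8.  ]
bar [453.63  40.5    8.  ]
grip [418.66  -6.1    8.  ] 78.73174789621804
grip [418.39  -1.68   8.  ] 79.19025645035323
[407.11 -43.43  99.39]
```

drive_tool(
  moves=[
    [[2.6, 9.7, -5], [0, 0, -0.01], 45],
    [[2.6, 9.7, -10], [0, 0, 0], 45],
    [[2.6, 9.7, -10], [0, 0, 0], 45],
    [[2.7, 9.7, -15], [0, 0, 0], 45],
    [[0, 0, -20], [0, 0, 0], 45],
    [[0, 0, -17], [0, 0, 0], 45],
    [[0, 0, -10], [0, 0, 0], 42],
    [[0, 0, -6], [0, 0, 0], 40],
    [[0, 0, -4], [0, 0, 0], 36],
    [[0, 0, -1.3], [0, 0, 0], 32],
    [[0, 0, 0], [0, 0, 0], 32],
  ],
)

```text
t: 7.67
tcp_pos: [418.0, -4.8, 1.3]
tool_rot: [2.408, 2.017, 0.0]
ft_force: [0.0, 0.5, 0.6]
grip_width: 0.379
```

```bash
python3 - <<'E'
from h import *
np.set_printoptions(precision=3,suppress=True)
s=manip.read_state();print(s['t'],s['tcp_pos'],s['ft_force'],s['grip_width'])
d=snap('side','s7.png');snap('wrist','w7.png')
cv2.imwrite('pics/s7z.png',cv2.resize(d['image'][220:360,170:310],None,fx=4,fy=4,interpolation=cv2.INTER_CUBIC))
E
```

```text
7.6667 [417.961  -4.755   1.309] [0.037 0.51  0.649] 0.3791011342964956
```

View pics/s7z.png

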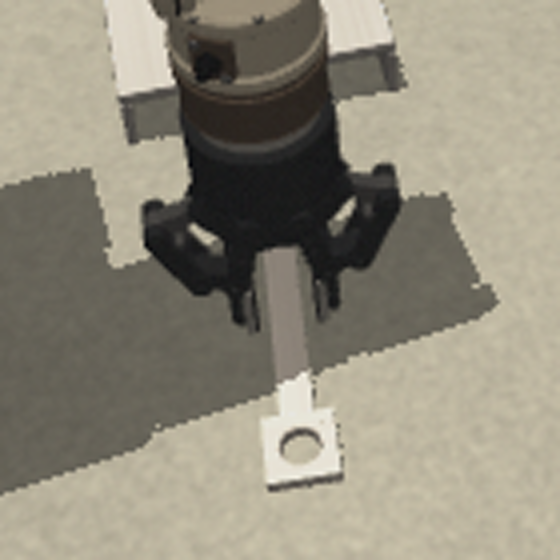

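View pics/w7.png

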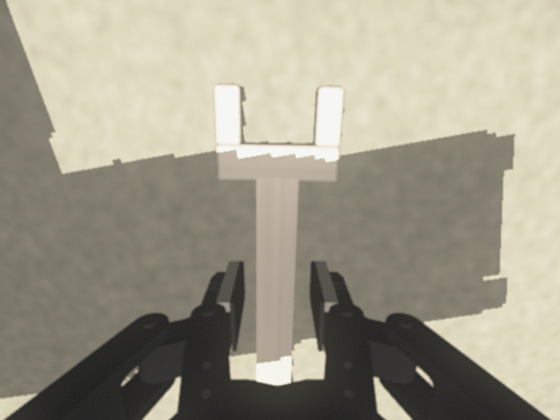

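drive_tool(
  moves=[
    [[0, 0, 0], [0, 0, 0], 25],
    [[0, 0, 0], [0, 0, 0], 18],
    [[0, 0, 0], [0, 0, 0], 10],
    [[0, 0, 0], [0, 0, 0], 5],
    [[0, 0, 0], [0, 0, 0], 5],
    [[0, 0, 5], [0, 0, 0], 5],
    [[0, 0, 10], [0, 0, 0], 5],
    [[0, 0, 20], [0, 0, 0], 5],
    [[0, 0, 20], [0, 0, 0], 5],
    [[0, 0, 20], [0, 0, 0], 5],
    [[0, 0, 20], [0, 0, 0], 5],
    [[0, 0, 20], [0, 0, 0], 5],
    [[0, 0, 10], [0, 0, 0], 5],
    [[0, 0, 0], [0, 0, 0], 5],
  ],
)

```text
t: 8.93
tcp_pos: [419.6, -4.5, 128.8]
tool_rot: [2.405, 2.016, 0.006]
ft_force: [0.6, 0.0, -1.5]
grip_width: 0.183
```

```bash
python3 - <<'E'
from h import *
np.set_printoptions(precision=3,suppress=True)
s=manip.read_state();print(s['t'],s['q'],s['tcp_pos'],s['ft_force'],s['grip_width']);print(R.from_rotvec(s['tool_rot']).as_matrix())
d=snap('side','s8.png');snap('wrist','w8.png')
E
```

```text
8.9333 [-0.011  0.158 -0.382  1.026 -0.     1.736] [419.581  -4.451 128.805] [ 0.642  0.043 -1.529] 0.18280843782486852
[[ 0.175  0.985  0.005]
 [ 0.985 -0.175 -0.   ]
 [ 0.001  0.005 -1.   ]]
```

View pics/s8.png

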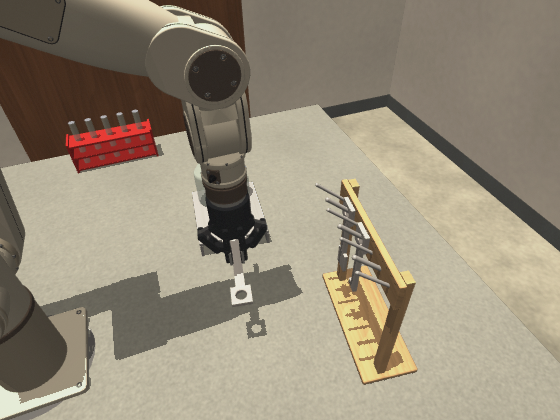

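View pics/w8.png

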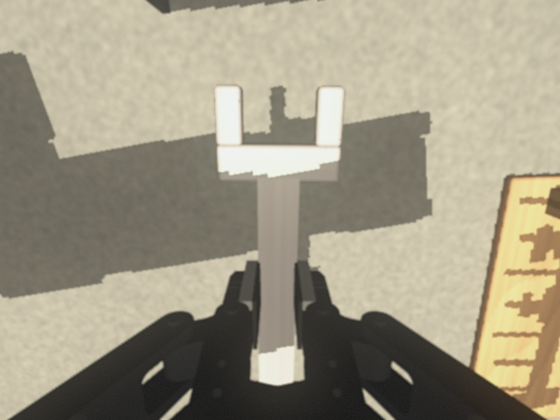

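drive_tool(
  moves=[
    [[0.8, -10, 5], [0, 0, 0.1236], 5],
    [[0.8, -10, 5], [0, 0, 0.1236], 5],
    [[0.8, -10, 5], [0, 0, 0.1236], 5],
    [[0.8, -10, 5], [0, 0, 0.1236], 5],
    [[0.8, -10, 5], [0, 0, 0.1236], 5],
    [[0.8, -10, 5], [0, 0, 0.1236], 5],
    [[0.8, -10, 5], [0, 0, 0.1236], 5],
    [[0.8, -10, 5], [0, 0, 0.1236], 5],
    [[0.8, -10, 5], [0, 0, 0.1236], 5],
    [[0.8, -10, 5], [0, 0, 0.1236], 5],
    [[0.8, -10, 5], [0, 0, 0.1236], 5],
    [[0.8, -10, 5], [0, 0, 0.1236], 5],
    [[0.8, -10, 5], [0, 0, 0.1236], 5],
    [[0, 0, 0], [0, 0, 0], 5],
  ],
)

```text
t: 10.2
tcp_pos: [428.1, -135.7, 190.5]
tool_rot: [-0.219, -3.133, 0.001]
ft_force: [-0.2, -0.2, -1.3]
grip_width: 0.183
```

```bash
python3 - <<'E'
from h import *
np.set_printoptions(precision=3,suppress=True)
s=manip.read_state();print(s['t'],s['q'],s['tcp_pos'],s['ft_force'],s['grip_width']);print(R.from_rotvec(s['tool_rot']).as_matrix())
d=snap('side','s9.png')
E
```

```text
10.2 [-0.306  0.165 -0.2    1.208 -0.001 -0.167] [ 428.086 -135.659  190.533] [-0.169 -0.169 -1.335] 0.18331131237052592
[[-0.99   0.139 -0.001]
 [ 0.139  0.99  -0.   ]
 [ 0.001 -0.    -1.   ]]
```

View pics/s9.png

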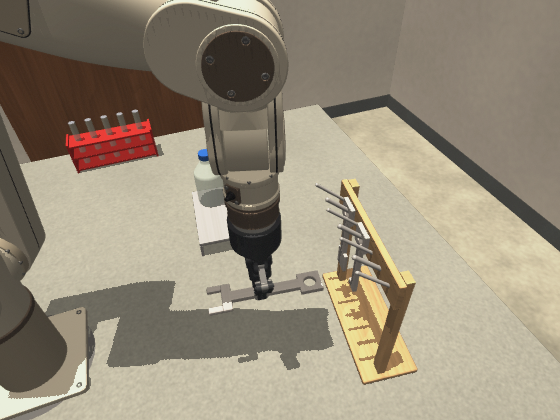

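drive_tool(
  moves=[
    [[3, -4.5, 4], [-0.0142, -0.1008, 0], 5],
    [[3, -4.5, 4], [-0.0142, -0.1008, 0], 5],
    [[3, -4.5, 4], [-0.0142, -0.1008, 0], 5],
    [[3, -4.5, 4], [-0.0142, -0.1008, 0], 5],
    [[3, -4.5, 4], [-0.0142, -0.1008, 0], 5],
    [[3, -4.5, 4], [-0.0142, -0.1008, 0], 5],
    [[3, -4.5, 4], [-0.0142, -0.1008, 0], 5],
    [[3, -4.5, 4], [-0.0142, -0.1008, 0], 5],
    [[3, -4.5, 4], [-0.0142, -0.1008, 0], 5],
    [[3, -4.5, 4], [-0.0142, -0.1008, 0], 5],
    [[3, -4.5, 4], [-0.0142, -0.1008, 0], 5],
    [[3, -4.5, 4], [-0.0142, -0.1008, 0], 5],
    [[0, 0, 0], [0, 0, 0], 5],
    [[0, 0, 0], [0, 0, 0], 5],
  ],
)

```text
t: 11.42
tcp_pos: [474.3, -199.2, 252.5]
tool_rot: [0.137, 1.968, -0.077]
ft_force: [1.1, -0.5, -1.0]
grip_width: 0.185
```

```bash
python3 - <<'E'
from h import *
np.set_printoptions(precision=3,suppress=True)
s=manip.read_state();print(s['t'],s['q'],s['tcp_pos'],s['ft_force'],s['grip_width']);print(R.from_rotvec(s['tool_rot']).as_matrix())
d=snap('side','s10.png');snap('top','t10.png');snap('wrist','w10.png')
cv2.imwrite('pics/s10z.png',cv2.resize(d['image'][180:320,230:430],None,fx=4,fy=4,interpolation=cv2.INTER_CUBIC))
E
```

```text
11.4167 [-0.692 -0.144 -1.088 -0.479  0.514 -0.231] [ 474.284 -199.208  252.548] [ 1.101 -0.546 -0.987] 0.18481148799748306
[[-0.386  0.132  0.913]
 [ 0.06   0.991 -0.118]
 [-0.92   0.009 -0.391]]
```

View pics/s10z.png

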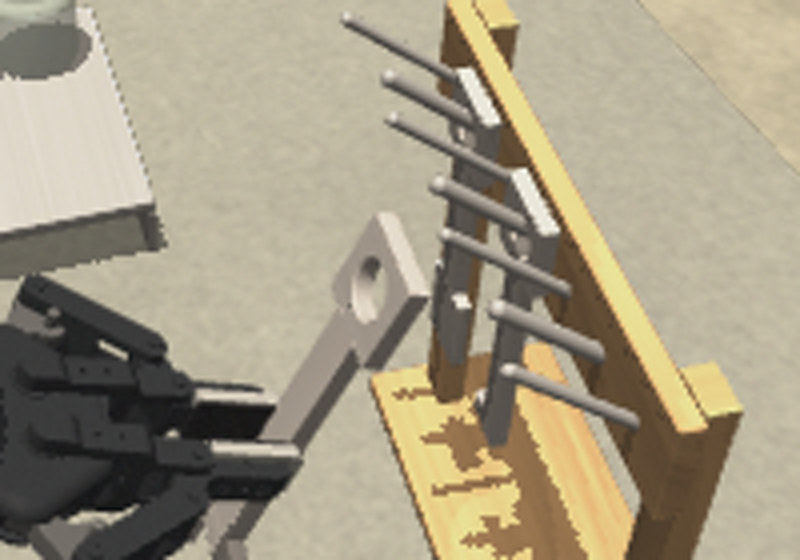

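View pics/t10.png

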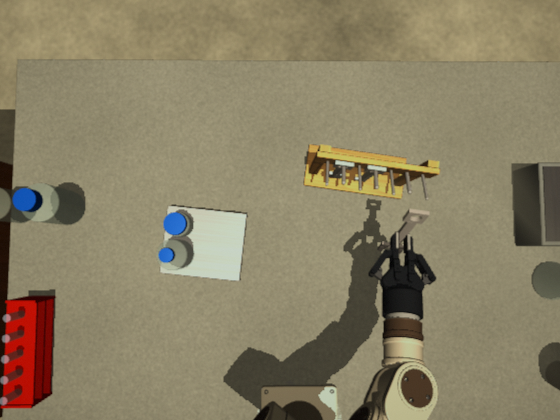

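View pics/w10.png

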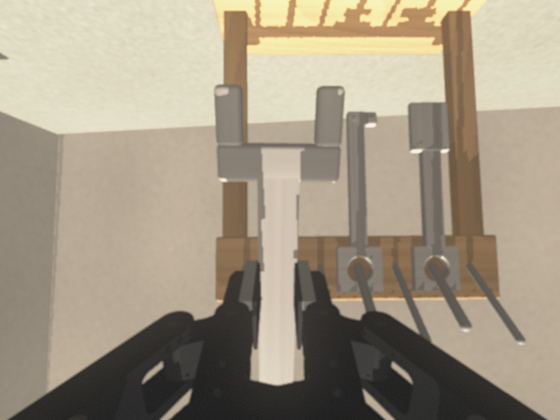

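```bash
cat >> h.py <<'E'
def eye(s=None):
    s=s or manip.read_state(); M=R.from_rotvec(s['tool_rot']).as_matrix(); return s['tcp_pos']+M@np.array([-85,0,-2.7]),M
E
python3 - <<'E'
from h import *
np.set_printoptions(precision=3,suppress=True)
s=manip.read_state();e,M=eye(s);print(s['t'],s['q'],s['tcp_pos'],e);
d=load('s10.png');t=load('t10.png')
print('exp',proj(d,e),proj(t,e),'seen side',(368.5/4-.5+230,288.5/4-.5+180))
# head corners expected in top view
for a in (-19,19):
  for b in (-19,19):
    p=e+M@np.array([a,b,0]);print(proj(t,p),proj(d,p))
cv2.imwrite('pics/t10z.png',cv2.resize(t['im'][140:250,360:450],None,fx=6,fy=6,interpolation=cv2.INTER_CUBIC))
E
```

```text
11.5667 [-0.69  -0.146 -1.088 -0.479  0.514 -0.233] [ 474.499 -198.433  253.609] [ 504.751 -202.975  332.96 ]
exp [323.4 250.6] [414.5 215.8] seen side (321.625, 251.625)
[428.1 212.6] [334.  251.5]
[407.9 209.9] [325. 231.]
[421.  221.5] [321.7 270.4]
[401.5 218.9] [313.7 249.8]
```

View pics/t10z.png

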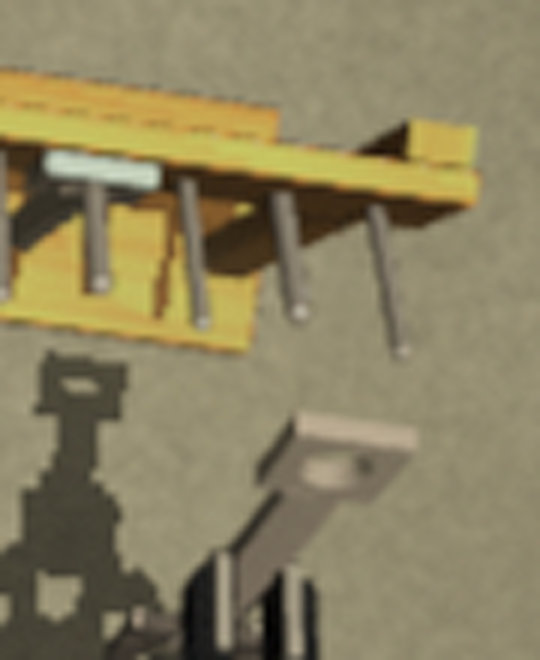

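```bash
python3 - <<'E'
from h import *
np.set_printoptions(precision=3,suppress=True)
d=load('s10.png');t=load('t10.png')
e,M=eye()
top=(337/6-.42+360,471/6-.42+140); side=(368.5/4-.4+230,288.5/4-.4+180)
print(tri(ray(t,*top),ray(d,*side)),e, e-4*M[:,2])
# top edge corners of head (rear top edge): (300,412),(418,432)
for tt in [(300,412),(418,432)]:
    print(onz(t,tt[0]/6-.42+360,tt[1]/6-.42+140,e[2]+17.5+1.4))
for b in (-19,19): print(e+M@np.array([-19,b,4]))
E
```

```text
(array([ 500.798, -204.895,  334.268]), [np.float64(0.4481526486150004), np.float64(0.44815264861509735)]) [ 504.751 -202.975  332.96 ] [ 501.096 -202.507  334.516]
[ 517.518 -188.064  351.86 ]
[ 511.329 -224.519  351.86 ]
[ 513.245 -223.368  348.771]
[ 518.193 -185.693  349.041]
```

drive_tool(
  moves=[
    [[6, 0, -2], [0, 0, 0], 5],
    [[7, 0, -2], [0, 0, 0], 5],
    [[7, 0, -2], [0, 0, 0], 5],
    [[5, 0, -2], [0, 0, 0], 5],
    [[0, 0, 0], [0, 0, 0], 5],
    [[0, 0, 0], [0, 0, 0], 5],
  ],
)

```text
t: 12.07
tcp_pos: [500.2, -198.9, 246.0]
tool_rot: [0.131, 1.965, -0.08]
ft_force: [0.4, 0.2, -1.4]
grip_width: 0.185
```

```bash
python3 - <<'E'
from h import *
np.set_printoptions(precision=3,suppress=True)
s=manip.read_state();e,M=eye(s);print(s['t'],s['q'],s['tcp_pos'],e);print(M)
E
```

```text
12.0667 [-0.633 -0.067 -1.068 -0.553  0.462 -0.205] [ 500.237 -198.908  246.038] [ 530.393 -203.262  325.436]
[[-0.384  0.13   0.914]
 [ 0.055  0.992 -0.117]
 [-0.922  0.005 -0.388]]
```

drive_tool(
  moves=[
    [[4.4, 0.6, -5.7], [0, 0, 0], 5],
    [[4.4, 0.6, -5.7], [0, 0, 0], 5],
    [[4.4, 0.6, -5.7], [0, 0, 0], 5],
    [[0, 0, 0], [0, 0, 0], 5],
    [[0, 0, 0], [0, 0, 0], 5],
  ],
)

```text
t: 12.48
tcp_pos: [513.0, -197.5, 229.1]
tool_rot: [0.132, 1.965, -0.08]
ft_force: [-0.1, 0.2, -1.8]
grip_width: 0.187
```

```bash
python3 - <<'E'
from h import *
np.set_printoptions(precision=3,suppress=True)
s=manip.read_state();e,M=eye(s);print(s['t'],s['q'],s['tcp_pos'],e,s['ft_force'])
d=snap('side','s11.png');t=snap('top','t11.png')
cv2.imwrite('pics/s11z.png',cv2.resize(d['image'][200:300,310:410],None,fx=6,fy=6,interpolation=cv2.INTER_CUBIC))
cv2.imwrite('pics/t11z.png',cv2.resize(t['image'][150:250,360:450],None,fx=6,fy=6,interpolation=cv2.INTER_CUBIC))
E
```

```text
12.4833 [-0.601  0.014 -1.079 -0.652  0.433 -0.19 ] [ 512.959 -197.49   229.066] [ 543.112 -201.871  308.463] [-0.076  0.172 -1.779]
```

View pics/s11z.png

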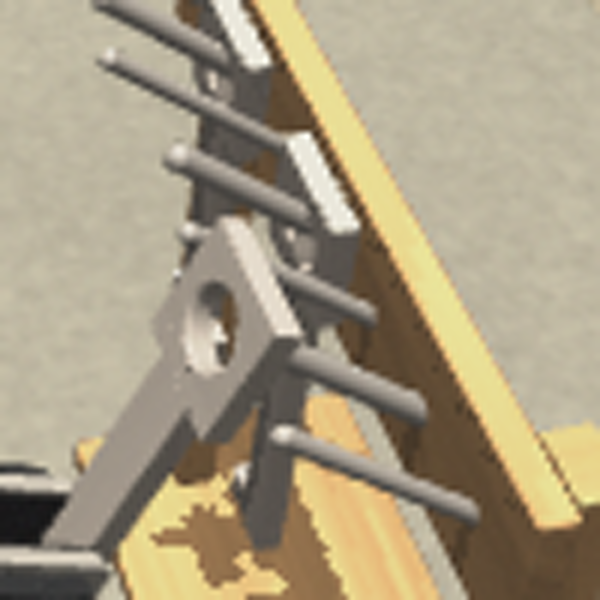

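View pics/t11z.png

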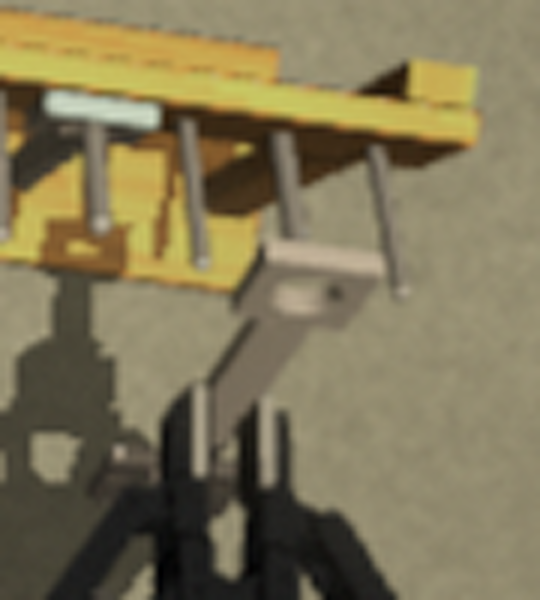

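```bash
python3 - <<'E'
from h import *
np.set_printoptions(precision=3,suppress=True)
d=load('s11.png');t=load('t11.png')
e,M=eye()
top=(306/6-.42+360,294/6-.42+150); side=(208/6-.42+310,328/6-.42+200)
x,r=tri(ray(t,*top),ray(d,*side));print('front',x,r,'mid',x+4*M[:,2],'fk',e)
P=np.array([554.8,-205.0,298.6]);a=np.array([-.7587,.1073,.6428])
for ee in (x+4*M[:,2],e):
    v=ee-P; s=v@a; print(s, v-s*a)
print(proj(d,P),'tip seen',218/6-.42+310,339/6-.42+200)
E
```

```text
front [ 539.499 -202.878  310.614] [np.float64(0.44211262438784893), np.float64(0.4421126243881647)] mid [ 543.157 -203.353  309.068] fk [ 543.081 -202.087  309.345]
15.738924779483359 [ 0.299 -0.042  0.351]
16.110696848768736 [0.504 1.184 0.389]
[353.9 257.7] tip seen 345.91333333333336 256.08
```

drive_tool(
  moves=[
    [[3.8, -0.5, -3.2], [0, 0, 0], 5],
    [[3.8, -0.5, -3.2], [0, 0, 0], 5],
    [[3.8, -0.5, -3.2], [0, 0, 0], 5],
    [[3.8, -0.5, -3.2], [0, 0, 0], 5],
    [[0, 0, 0], [0, 0, 0], 5],
    [[0, 0, 0], [0, 0, 0], 5],
  ],
)

```text
t: 13.08
tcp_pos: [528.5, -199.6, 216.2]
tool_rot: [0.132, 1.965, -0.081]
ft_force: [-0.0, 0.3, -1.0]
grip_width: 0.184
```

```bash
python3 - <<'E'
from h import *
np.set_printoptions(precision=3,suppress=True)
s=manip.read_state();e,M=eye(s);print(s['t'],s['q'],s['tcp_pos'],e,s['ft_force'])
e=e+np.array([0,-1.2,-.2])
P=np.array([554.8,-205.0,298.6]);a=np.array([-.7587,.1073,.6428]);v=e-P;print(v@a,v-(v@a)*a,M[:,2])
d=snap('side','s12.png');t=snap('top','t12.png')
cv2.imwrite('pics/s12z.png',cv2.resize(d['image'][200:300,310:410],None,fx=6,fy=6,interpolation=cv2.INTER_CUBIC))
E
```

```text
13.0833 [-0.578  0.089 -1.07  -0.722  0.412 -0.179] [ 528.541 -199.565  216.242] [ 558.674 -203.921  295.648] [-0.     0.314 -1.029]
-4.9778582933569755 [0.097 0.413 0.048] [ 0.914 -0.118 -0.387]
```

View pics/s12z.png

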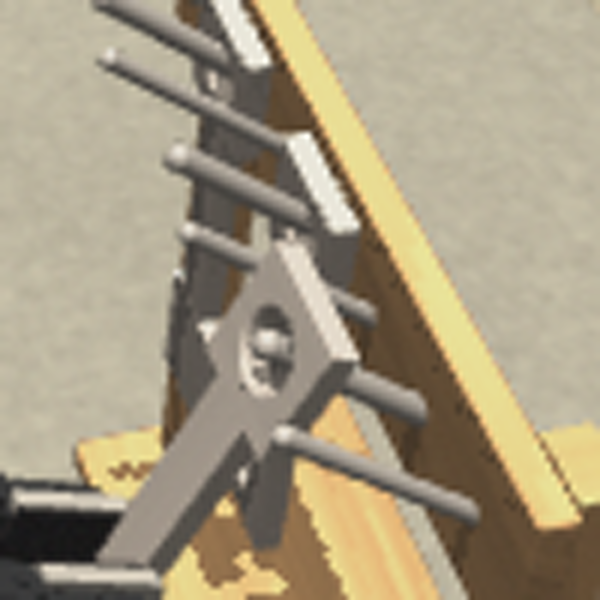

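drive_tool(
  moves=[
    [[3.8, -0.5, -3.2], [0, 0, 0], 5],
    [[3.8, -0.6, -3.2], [0, 0, 0], 5],
    [[3.8, -0.6, -3.2], [0, 0, 0], 5],
    [[3.8, -0.5, -3.2], [0, 0, 0], 5],
    [[3.8, -0.6, -3.2], [0, 0, 0], 5],
    [[2.7, -0.4, -2.3], [0, 0, 0], 5],
    [[0, 0, 0], [0, 0, 0], 5],
    [[0, 0, 0], [0, 0, 0], 5],
  ],
)

```text
t: 13.85
tcp_pos: [550.2, -202.8, 198.1]
tool_rot: [0.132, 1.965, -0.081]
ft_force: [-0.5, 0.1, -1.5]
grip_width: 0.182
```

```bash
python3 - <<'E'
from h import *
np.set_printoptions(precision=3,suppress=True)
s=manip.read_state();e,M=eye(s);print(s['t'],s['q'],s['tcp_pos'],e,s['ft_force'])
e=e+np.array([0,-1.2,-.2])
P=np.array([554.8,-205.0,298.6]);a=np.array([-.7587,.1073,.6428]);v=e-P;print(v@a,v-(v@a)*a,M[:,2])
d=snap('side','s13.png');t=snap('top','t13.png')
cv2.imwrite('pics/s13z.png',cv2.resize(d['image'][200:300,310:410],None,fx=6,fy=6,interpolation=cv2.INTER_CUBIC))
cv2.imwrite('pics/t13z.png',cv2.resize(t['image'][150:250,360:450],None,fx=6,fy=6,interpolation=cv2.INTER_CUBIC))
E
```

```text
13.85 [-0.549  0.188 -1.05  -0.807  0.386 -0.166] [ 550.18  -202.832  198.129] [ 580.289 -207.173  277.545] [-0.46   0.108 -1.469]
-33.3631988029133 [0.177 0.207 0.191] [ 0.914 -0.118 -0.387]
```

View pics/s13z.png

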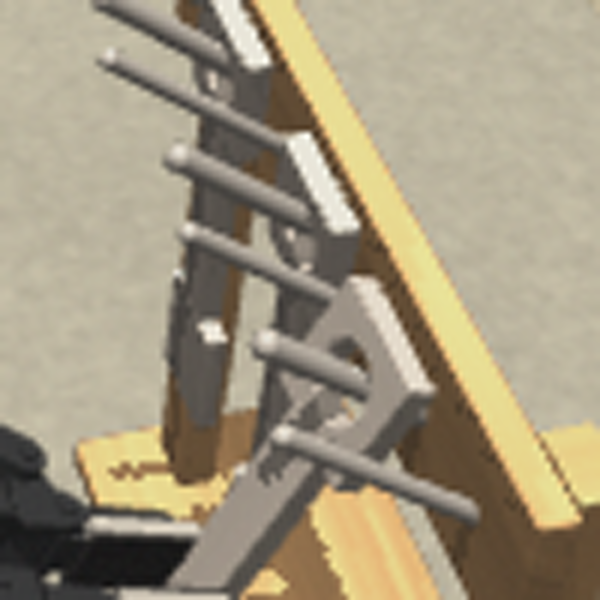

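View pics/t13z.png

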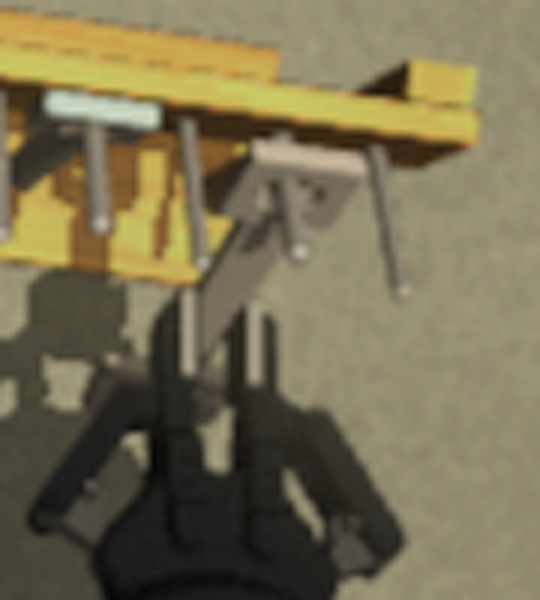

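```bash
python3 - <<'E'
from h import *
np.set_printoptions(precision=2,suppress=True)
s=manip.read_state();e,M=eye(s);b=np.array([0,-1.2,-.2]);e=e+b;print(s['tcp_pos'])
root=np.array([600.4,-211.5,260]);rx=np.array([.990,-.140,0]);z=np.array([0,0,1])
ax=np.array([-.14,-.99,0])
s0=-(e-root)@rx;print('eye dist board',s0)
prev=s['tcp_pos']
for k in range(1,7):
    th=.293*k/6; xd=s0+(8-s0)*k/6
    et=root-rx*xd+z*xd*.839
    Mk=R.from_rotvec(ax*th).as_matrix()@M
    tcp=et-b-Mk@np.array([-85,0,-2.7])
    print(k,tcp,tcp-prev);prev=tcp
E
```

```text
[ 550.04 -202.88  198.58]
eye dist board 20.536099447137033
1 [ 555.95 -203.95  194.85] [ 5.92 -1.07 -3.73]
2 [ 561.96 -204.8   191.91] [ 6.01 -0.85 -2.95]
3 [ 568.02 -205.65  189.15] [ 6.06 -0.86 -2.75]
4 [ 574.12 -206.52  186.6 ] [ 6.1  -0.86 -2.55]
5 [ 580.25 -207.38  184.24] [ 6.14 -0.87 -2.35]
6 [ 586.41 -208.26  182.09] [ 6.16 -0.87 -2.15]
```

drive_tool(
  moves=[
    [[3, -0.5, -1.8], [-0.0034, -0.0242, 0], 5],
    [[3, -0.5, -1.8], [-0.0034, -0.0242, 0], 5],
    [[3, -0.4, -1.5], [-0.0034, -0.0242, 0], 5],
    [[3, -0.4, -1.5], [-0.0034, -0.0242, 0], 5],
    [[3, -0.4, -1.4], [-0.0034, -0.0242, 0], 5],
    [[3, -0.4, -1.4], [-0.0034, -0.0242, 0], 5],
    [[0, 0, 0], [0, 0, 0], 5],
    [[0, 0, 0], [0, 0, 0], 5],
  ],
)

```text
t: 14.62
tcp_pos: [574.6, -209.8, 188.8]
tool_rot: [0.121, 1.829, -0.084]
ft_force: [-2.2, 0.8, -9.8]
grip_width: 0.186
```

```bash
cat > st.py <<'E'
from h import *
np.set_printoptions(precision=3,suppress=True)
s=manip.read_state();e,M=eye(s);print(s['t'],s['q'],s['tcp_pos'],s['ft_force'],s['grip_width'])
e=e+np.array([0,-1.2,-.2])
root=np.array([600.4,-211.5,260]);rx=np.array([.990,-.140,0]);ry=np.array([.14,.99,0])
v=e-root;print('board dist',-v@rx,'lat',v@ry,'z-axis',v[2]+(v@rx)*.839,'tilt',np.degrees(np.arcsin(M[2,2])),M[:,2])
E
python3 st.py
```

```text
14.6167 [-0.548  0.442 -1.088 -1.244  0.406 -0.109] [ 574.628 -209.831  188.794] [-2.224  0.815 -9.847] 0.18562834487681834
board dist 6.18713466374611 lat -3.4200162842132174 z-axis 6.2037155012756084 tilt -14.998875950638316 [ 0.958 -0.121 -0.259]
```

drive_tool(
  moves=[
    [[-1, 0.8, -1], [0.003, 0.02, 0], 5],
    [[-0.5, 0.8, -1.5], [0.003, 0.02, 0], 5],
    [[-0.5, 0.8, -1.5], [0.003, 0.02, 0], 5],
    [[0, 0, 0], [0, 0, 0], 5],
    [[0, 0, 0], [0, 0, 0], 5],
  ],
)

```text
t: 15.03
tcp_pos: [573.2, -208.1, 189.2]
tool_rot: [0.124, 1.882, -0.084]
ft_force: [-2.4, -0.2, -2.2]
grip_width: 0.185
```

```bash
python3 st.py; python3 - <<'E'
from h import *
d=snap('side','s14.png');t=snap('top','t14.png')
cv2.imwrite('pics/s14z.png',cv2.resize(d['image'][200:300,310:410],None,fx=6,fy=6,interpolation=cv2.INTER_CUBIC))
E
```

```text
15.0333 [-0.539  0.358 -1.065 -1.082  0.39  -0.129] [ 573.185 -208.072  189.188] [-2.385 -0.176 -2.18 ] 0.18497398072389612
board dist 3.5578922434939004 lat -1.6803380778868782 z-axis 7.676461251767472 tilt -17.999036355397774 [ 0.943 -0.121 -0.309]
```

View pics/s14z.png

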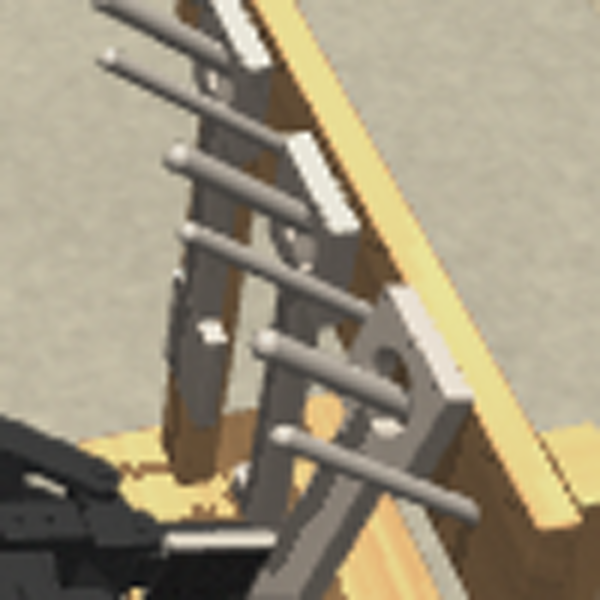

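drive_tool(
  moves=[
    [[-1, 0.5, -2], [0, 0, 0], 5],
    [[-1.5, 0.5, -2], [0, 0, 0], 5],
    [[-1.5, 0.5, -2], [0, 0, 0], 5],
    [[0, 0, 0], [0, 0, 0], 5],
    [[0, 0, 0], [0, 0, 0], 5],
  ],
)

```text
t: 15.55
tcp_pos: [569.5, -206.2, 181.1]
tool_rot: [0.124, 1.885, -0.082]
ft_force: [-0.1, 0.3, -1.7]
grip_width: 0.185
```

```bash
python3 st.py; python3 - <<'E'
from h import *
d=snap('side','s15.png')
cv2.imwrite('pics/s15z.png',cv2.resize(d['image'][200:300,310:410],None,fx=6,fy=6,interpolation=cv2.INTER_CUBIC))
E
```

```text
15.55 [-0.541  0.384 -1.079 -1.118  0.393 -0.131] [ 569.489 -206.231  181.066] [-0.115  0.289 -1.664] 0.18498798322431395
board dist 7.227421035685647 lat -0.4548908813995461 z-axis -3.5963099445063067 tilt -18.171938770739168 [ 0.943 -0.119 -0.312]
```

View pics/s15z.png

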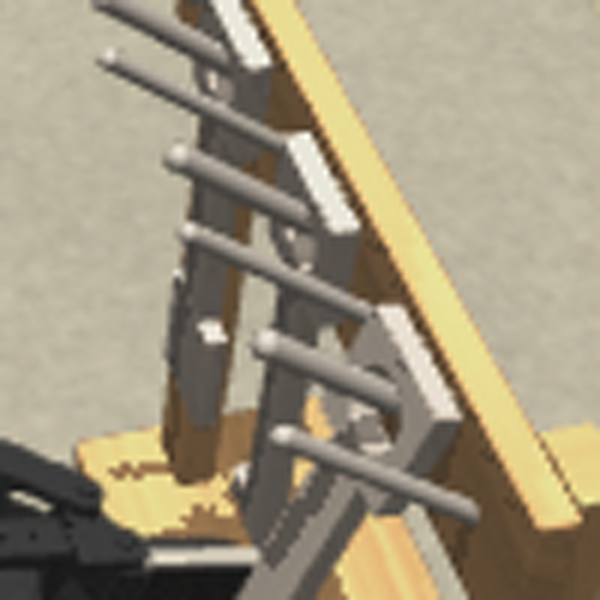

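drive_tool(
  moves=[
    [[0, 0, 0], [0, 0, 0], 18],
    [[0, 0, 0], [0, 0, 0], 24],
    [[0, 0, 0], [0, 0, 0], 30],
    [[0, 0, 0], [0, 0, 0], 36],
    [[0, 0, 0], [0, 0, 0], 40],
    [[0, 0, 0], [0, 0, 0], 40],
  ],
)

```text
t: 16.1
tcp_pos: [569.7, -206.4, 182.1]
tool_rot: [0.124, 1.883, -0.083]
ft_force: [0.2, 0.1, -0.7]
grip_width: 0.468
```

```bash
python3 st.py; python3 - <<'E'
from h import *
d=snap('side','s16.png')
cv2.imwrite('pics/s16z.png',cv2.resize(d['image'][190:350,290:420],None,fx=4,fy=4,interpolation=cv2.INTER_CUBIC))
E
```

```text
16.1 [-0.541  0.382 -1.078 -1.118  0.393 -0.131] [ 569.662 -206.442  182.135] [ 0.156  0.104 -0.676] 0.4675429393502399
board dist 7.16713520015665 lat -0.57857635712508 z-axis -2.436116223973994 tilt -18.07373347224475 [ 0.943 -0.119 -0.31 ]
```

View pics/s16z.png

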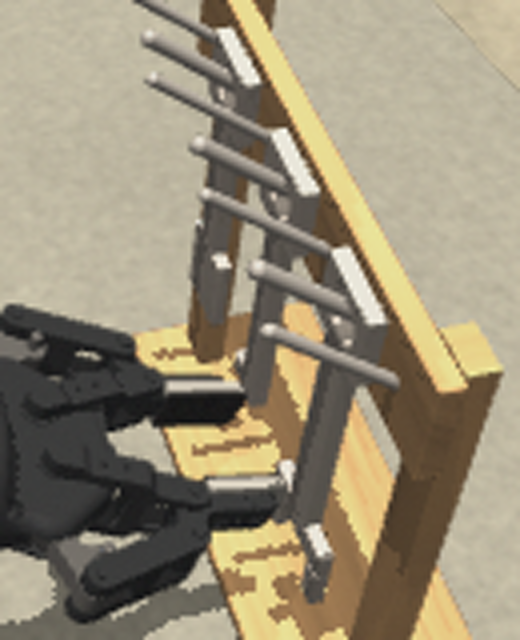

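drive_tool(
  moves=[
    [[-7, 0.8, 2.3], [0, 0, 0], 40],
    [[-10, 1.2, 3.3], [0, 0, 0], 40],
    [[-10, 1.2, 3.3], [0.003, 0.02, 0], 40],
    [[-10, 1.2, 3.3], [0.005, 0.04, 0], 40],
    [[-10, 1.2, 3.3], [0.005, 0.04, 0], 40],
    [[0, 0, 0], [0, 0, 0], 40],
  ],
)

```text
t: 16.65
tcp_pos: [529.0, -205.8, 202.4]
tool_rot: [0.129, 1.99, -0.075]
ft_force: [-0.2, 0.4, 0.3]
grip_width: 0.468
```

```bash
python3 st.py
```

```text
16.65 [-0.594  0.118 -1.057 -0.708  0.427 -0.199] [ 528.977 -205.781  202.425] [-0.202  0.417  0.346] 0.46844693583933616
board dist 38.95488794556375 lat -5.516777901903654 z-axis -11.825573298425986 tilt -24.204979152684334 [ 0.905 -0.112 -0.41 ]
```

Clear of the key now. Back off further, tipping the tool down.

drive_tool(
  moves=[
    [[-10, 1.5, 4], [0.008, 0.06, 0], 40],
    [[-10, 1.5, 4], [0.01, 0.07, 0], 40],
    [[-10, 1.5, 4], [0.01, 0.07, 0], 40],
    [[-10, 1.5, 4], [0.01, 0.07, 0], 40],
    [[-10, 1.5, 4], [0.01, 0.07, 0], 40],
    [[-10, 1.5, 4], [0.01, 0.07, 0], 40],
    [[-10, 1.5, 4], [0.01, 0.07, 0], 40],
    [[0, 0, 0], [0, 0, 0], 40],
  ],
)

```text
t: 17.32
tcp_pos: [464.6, -197.1, 230.9]
tool_rot: [0.164, 2.455, -0.043]
ft_force: [0.1, -0.5, 0.4]
grip_width: 0.466
```

```bash
python3 st.py; python3 - <<'E'
from h import *
d=snap('side','s17.png');t=snap('top','t17.png');w=snap('wrist','w17.png')
cv2.imwrite('pics/s17z.png',cv2.resize(d['image'][190:350,290:420],None,fx=4,fy=4,interpolation=cv2.INTER_CUBIC))
cv2.imwrite('pics/t17z.png',cv2.resize(t['image'][135:215,295:450],None,fx=5,fy=5,interpolation=cv2.INTER_CUBIC))
E
```

```text
17.3167 [-0.567 -0.168 -0.662  0.446  0.278 -0.342] [ 464.623 -197.133  230.871] [ 0.104 -0.496  0.406] 0.46588890530963367
board dist 71.93569472649517 lat -5.879076407469577 z-axis -34.0681679728216 tilt -50.9710328225123 [ 0.625 -0.073 -0.777]
```

View pics/s17z.png

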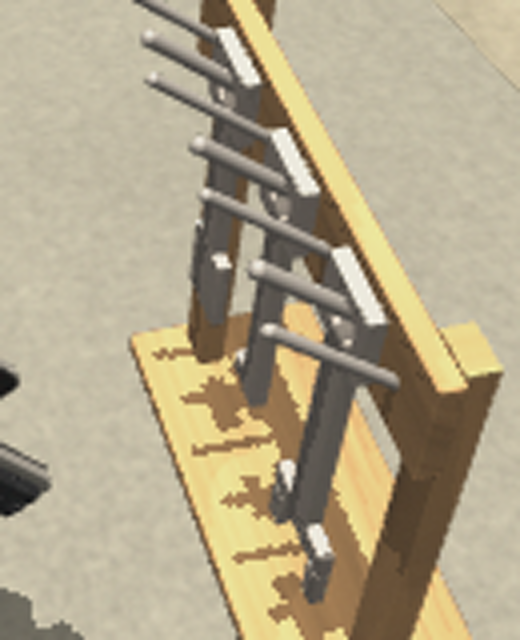

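View pics/t17z.png

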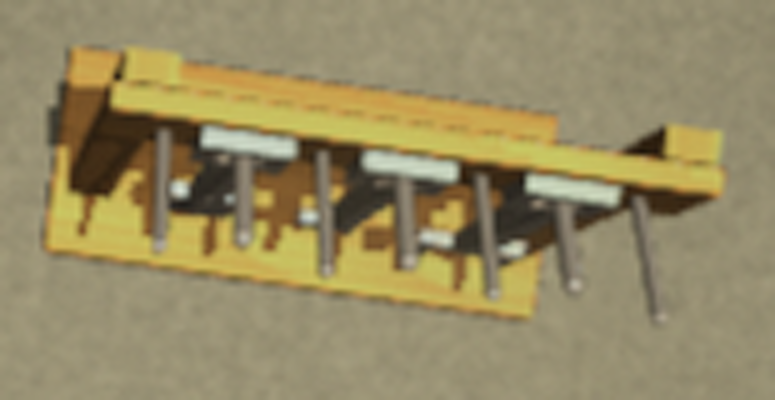

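View pics/w17.png

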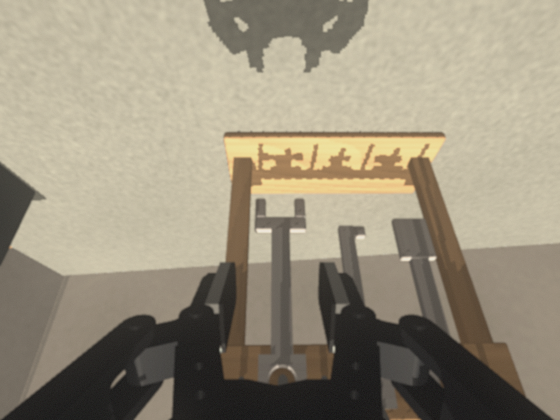

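View pics/t17.png

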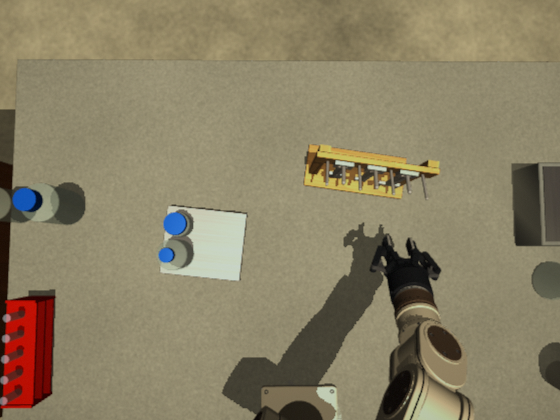

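drive_tool(
  moves=[
    [[-5, 0, 2], [0, 0, 0], 40],
    [[0, 0, 0], [0, 0, 0], 40],
    [[0, 0, 0], [0, 0, 0], 40],
    [[0, 0, 0], [0, 0, 0], 40],
    [[0, 0, 0], [0, 0, 0], 40],
    [[0, 0, 0], [0, 0, 0], 40],
    [[0, 0, 0], [0, 0, 0], 40],
    [[0, 0, 0], [0, 0, 0], 40],
  ],
)

```text
t: 18.13
tcp_pos: [457.5, -195.9, 229.3]
tool_rot: [0.166, 2.46, -0.04]
ft_force: [0.6, -0.8, -0.0]
grip_width: 0.473
```

```bash
python3 - <<'E'
from h import *
np.set_printoptions(precision=2,suppress=True)
d=snap('side','s18.png');t=snap('top','t18.png')
a=load('top0.png')['im'].astype(int);b=t['image'].astype(int);p=load('t17.png')['im'].astype(int)
for n,(y0,y1,x0,x1) in dict(stand=(195,290,150,243),tools=(140,195,300,386),key=(140,205,388,425)).items():
    print(n,'vs start',(abs(a-b).max(2)[y0:y1,x0:x1]>40).sum(),'vs last',(abs(p-b).max(2)[y0:y1,x0:x1]>40).sum())
T=load('t18.png')
m=cv2.inRange(t['image'],(150,160,150),(255,255,255))
n,l,st,c=cv2.connectedComponentsWithStats(m)
for i in range(1,n):
    if st[i,4]>30 and 300<c[i][0]<440:
        p=onz(T,*c[i],0) if 0 else onz(T,*c[i],279); r=p-np.array([600.4,-211.5,260]);print(c[i],st[i,4],p,'board dist',-r@np.array([.99,-.14,0]),'lat',r@np.array([.14,.99,0]))
E
```

```text
stand vs start 0 vs last 0
tools vs start 88 vs last 0
key vs start 168 vs last 0
[344.48 162.97] 61 [615.72 -79.93 279.  ] board dist 3.2499923438379574 lat 132.39868729125575
[376.7  167.61] 61 [ 606.33 -145.27  279.  ] board dist 3.4019833893873193 lat 66.39762923959228
[408.89 172.45] 53 [ 596.51 -210.54  279.  ] board dist 3.9881490711138987 lat 0.40532373443692843
[327.71 395.15] 266 [157.68 -41.89 279.  ] board dist 462.0375332831148 lat 105.93217536767192
[428.68 415.21] 164 [ 118.46 -238.89  279.  ] board dist 473.2849462144472 lat -94.58307997934823
```

```bash
python3 - <<'E'
from h import *
for f in ('top0.png','t18.png'):
    im=load(f)['im'];m=cv2.inRange(im,(150,160,150),(255,255,255))
    n,l,st,c=cv2.connectedComponentsWithStats(m)
    print(f,[c[i].round(2) for i in range(1,n) if st[i,4]>30 and 300<c[i][0]<440 and c[i][1]<200])
a=load('top0.png')['im'].astype(int);b=load('t18.png')['im'].astype(int)
y,x=np.where(abs(a-b).max(2)[140:195,300:386]>40);print(x.min()+300,x.max()+300,y.min()+140,y.max()+140)
a=load('side0.png')['im'].astype(int);b=load('s18.png')['im'].astype(int)
y,x=np.where(abs(a-b).max(2)[170:275,310:361]>40);print(len(x),x.min()+310 if len(x) else 0,(y.min()+170,y.max()+170) if len(x) else 0)
print(workorder.job_done())
E
```

```text
top0.png [array([344.31, 163.11]), array([376.53, 167.75])]
t18.png [array([344.48, 162.97]), array([376.7 , 167.61]), array([408.89, 172.45])]
368 385 174 186
0 0 0
the job is handed in; nothing more can be done
None
```

The key was handed in hanging by its eye on the empty peg (peg 3, the right one), pushed home against the rail with the jaw down. The clock stood at about 18 s of the 56 s allowed. I gripped it by the head and pulled it about 208 mm straight out. I laid it flat clear of the stand, let go, took it again by the middle of the handle, and threaded the eye onto the peg.

**Last checks:**
- **Key:** the top of its head measures about 4 mm off the rail, against 3.2 and 3.4 mm for the two neighbouring tools. It sits 0.4 mm off the peg's line, with no change between the last two pictures.
- **Stand, bottle and jar:** no changed pixels in the top view since the start.
- **Scraper and hook tool:** the tops of their heads shifted by less than 0.2 px in the top view. There was no change in the side-view area around them. The top view does show 88 changed pixels in one small patch, which I put down to the key's jaw and its shadow there.
- **Forces:** the highest contact force I read was about 10 N. The arm was clear of everything when I handed the job in.

**Departures from plan:** joint 3 reached its range stop (the drive held it at −1.088 of −1.09) while I was tilting the key, and again near the rail. The second time it nudged the key against the rail and the peg at about 10 N. I backed it off and let go with the tool still tilted 18 degrees, and the key swung down to vertical by itself.

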